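# Refit the stripper rings on a polished five-core mould

## Robot

A 6-joint arm with a two-finger parallel gripper is mounted at the origin on the work surface. World frame = base frame: x ahead of the robot, y to its left, z up, the work surface at z = 0. Lengths are in m, angles in degrees, forces in N, time in s.
With the tool pointing down it reaches from about 0.4 to 0.825 m from the base axis. Payload 7 kg.
Tool frame: the origin (TCP) lies on the centre line of the jaws, within the pads' length; the fingertips stand 22 mm ahead of it and the grasp point (between the pads) lies 3 mm ahead of it; z points along the fingers, y is the line along which they close (so a half turn about z gives the same grasp; the last joint's range is limited). The gripper opens to 88 mm and grips with 3 to 60 N. Pads are 19 mm wide; open, the fingers measure 130 mm over their backs; the gripper's body (78 mm by 193 mm) begins 47 mm behind the grasp point.
Start: joints at [-60.384, 20.546, 0.682, 0, -70.136, -16.507], TCP at [0.153, -0.657, 0.249] pointing down, gripper open.
Joint ranges: [-176.03, 176.03], [-82.01, 121.73], [-58.28, 71.71], [-173.87, 95.51], [-174.79, -0.11], [-173.66, 173.66]. Speed limits (degrees/s): [136.94, 136.94, 172.46, 180, 180, 180].

## Interface

Orientations are given as [roll, pitch, yaw] about the fixed x, y, z axes, in that order (R = Rz(yaw) Ry(pitch) Rx(roll)).
In Python, from plant import get_state, cams, r gives the robot as it stands.
- The arm moves only by the tool apply_moves, never from a script. Its argument "targets" is a list of rows, each an object with "dp": the shift along the world's x, y, z in m, a list of three; "yaw": the turn about the world's z in degrees. In form: [{"dp": [x, y, z], "yaw": yaw}, ...]. A call has 1 to 20 rows; each row is the pose to reach, as a shift and turn from the pose commanded when the call began; what a row does not reach only later rows make up. A row lasts 1/12 s, in which the tool goes at most 41.7 mm and 7.16 degrees, less where a joint would pass 70% of its speed; a pose out of reach is approached as far as the arm can. A call with a gripper value outside its range is refused whole. "grip" is the gripper command: -1 is fully open, 1 is shut, values between are in proportion, set as the call begins (left out, the last holds). The fingers move at their own pace and stop on an object; "squeeze" is the grip in N (left out, the last holds). Time passes only in rows, so rows that repeat a pose let the fingers close. It gives the time, the measured TCP pose, the force, the opening and the grip force at its end, in the units of the state.
- get_state(): the state, without advancing time (a new reading comes with each control period).
- cams.capture(name): name is "side" or "top" or "wrist"; returns a dict with "image" (400x640x3 uint8, red, green, blue), "range_z" (400x640 float32, m along the optical axis (not along the pixel's ray), 0 where there is no reading), "fx", "fy", "cx", "cy" (pixels), "R" (3x3) and "t" (3): a world point X has camera coordinates R X + t; the wrist camera has in their place "T_tool_cam" (4x4, takes a point from camera to tool coordinates, whose origin is the TCP and whose axes are the flange's). Camera axes: x right, y down, z forward; pixel columns grow to the right and rows downward; lengths in m; the calibration is good to about 2 mm. A picture is of the moment at which its call begins: read the wrist's pose just before it.
- r.close_job(): hands the job in; it is judged then, once.
The state is a dict: "time_s": time; "joints": joint angles; "qd": joint speeds; "joint_torque": joint torques, N m; "tcp_pos": TCP position; "eef_rot": TCP orientation; "contact_force": force on the tool from outside, world axes, zero at the start; "moment": the same for the moment, N m; "gripper_width": finger opening in m; "gripper_force": force on a finger pad.
Only numpy, scipy, OpenCV 4.12 (cv2) and the standard library are available. Lean on these libraries where they do the work, as an engineer would, in place of code of your own. Each camera call takes 0.05 s, during which the arm holds its last target. There are 200 camera calls.

## Task

The five domed cores of this mould have been polished, and their steel stripper rings are waiting in two stacks on the bench beside it. Take the stacks apart from the top and refit every ring over the core it belongs to - the largest ring on the largest dome, and so on down to the smallest - until it lies flat on the round seat at the foot of its core. Lower each ring gently over its polished dome; do not drop it.

Things in the scene. Friction and masses are not known exactly. Their poses are not given: they have to be found in the camera images.
- ring_68: The largest stripper ring: loose bright steel ring, outer diameter 68 mm, bore 44 mm, 20 mm high, both faces alike, about 330 g. Origin: the ring's centre, 10 mm above its underside; z along its axis. At the start it lies on the bench at the bottom of one of the two stacks. Belongs to the 40 mm core (origin 14 mm above the core's when home).
- ring_62: The second largest stripper ring: loose bright steel ring, outer diameter 62 mm, bore 38 mm, 20 mm high, both faces alike, about 300 g. Origin: the ring's centre, 10 mm above its underside; z along its axis. At the start it lies on the bench at the bottom of the other stack. Belongs to the 34 mm core (origin 14 mm above the core's when home).
- ring_56: The middle-sized stripper ring: loose bright steel ring, outer diameter 56 mm, bore 32 mm, 20 mm high, both faces alike, about 260 g. Origin: the ring's centre, 10 mm above its underside; z along its axis. At the start it lies second from below in one of the two stacks, with the 44 mm ring on top of it. Belongs to the 28 mm core (origin 14 mm above the core's when home).
- ring_50: The second smallest stripper ring: loose bright steel ring, outer diameter 50 mm, bore 26 mm, 20 mm high, both faces alike, about 220 g. Origin: the ring's centre, 10 mm above its underside; z along its axis. At the start it lies second from below in the other stack, as its top ring. Belongs to the 22 mm core (origin 14 mm above the core's when home).
- ring_44: The smallest stripper ring: loose bright steel ring, outer diameter 44 mm, bore 20 mm, 20 mm high, both faces alike, about 190 g. Origin: the ring's centre, 10 mm above its underside; z along its axis. At the start it lies third, on top of the 56 mm ring. Belongs to the 16 mm core (origin 14 mm above the core's when home).
- core_40: The largest polished core, fixed on the mould plate (flat top 45 mm above the bench): upright post 40 mm in diameter, straight to 22 mm above the plate, then a half-round top (apex 42 mm), on a raised round seat 66 mm across, 4 mm high. Origin: centre of the seat's underside, on the plate; z up. Takes the 68 mm ring with 2 mm play all round. Cores stand at least 100 mm apart.
- core_34: The second largest polished core, fixed on the mould plate (flat top 45 mm above the bench): upright post 34 mm in diameter, straight to 22 mm above the plate, then a half-round top (apex 39 mm), on a raised round seat 60 mm across, 4 mm high. Origin: centre of the seat's underside, on the plate; z up. Takes the 62 mm ring with 2 mm play all round. Cores stand at least 100 mm apart.
- core_28: The middle-sized polished core, fixed on the mould plate (flat top 45 mm above the bench): upright post 28 mm in diameter, straight to 22 mm above the plate, then a half-round top (apex 36 mm), on a raised round seat 54 mm across, 4 mm high. Origin: centre of the seat's underside, on the plate; z up. Takes the 56 mm ring with 2 mm play all round. Cores stand at least 100 mm apart.
- core_22: The second smallest polished core, fixed on the mould plate (flat top 45 mm above the bench): upright post 22 mm in diameter, straight to 22 mm above the plate, then a half-round top (apex 33 mm), on a raised round seat 48 mm across, 4 mm high. Origin: centre of the seat's underside, on the plate; z up. Takes the 50 mm ring with 2 mm play all round. Cores stand at least 100 mm apart.
- core_16: The smallest polished core, fixed on the mould plate (flat top 45 mm above the bench): upright post 16 mm in diameter, straight to 22 mm above the plate, then a half-round top (apex 30 mm), on a raised round seat 42 mm across, 4 mm high. Origin: centre of the seat's underside, on the plate; z up. Takes the 44 mm ring with 2 mm play all round. Cores stand at least 100 mm apart.
Things that resemble listed ones, but are neither listed nor needed, are in the scene too. What is shaped like the ring_68 but pink or turquoise is not meant.

How it is judged (in metres and radians):
At the end, for the whole second after the job is handed in: Each of the five rings lies around its own core, centred within 4 mm, flat within 0.06 rad and down on the seat (its centre less than 16.5 mm above the mould plate's top face; 14 mm when fully down), released and at rest (horizontal distance between ring_68 and core_40 below 0.004 m and z of ring_68 in the frame of core_40 below 0.0165 m and angle between the z axis of ring_68 and the z axis of core_40, either way round below 0.06 rad and linear speed of each of ring_68, ring_62, ring_56, ring_50, ring_44 below 0.02 m/s and horizontal distance between ring_62 and core_34 below 0.004 m and z of ring_62 in the frame of core_34 below 0.0165 m and angle between the z axis of ring_62 and the z axis of core_34, either way round below 0.06 rad and horizontal distance between ring_56 and core_28 below 0.004 m and z of ring_56 in the frame of core_28 below 0.0165 m and angle between the z axis of ring_56 and the z axis of core_28, either way round below 0.06 rad and horizontal distance between ring_50 and core_22 below 0.004 m and z of ring_50 in the frame of core_22 below 0.0165 m and angle between the z axis of ring_50 and the z axis of core_22, either way round below 0.06 rad and horizontal distance between ring_44 and core_16 below 0.004 m and z of ring_44 in the frame of core_16 below 0.0165 m and angle between the z axis of ring_44 and the z axis of core_16, either way round below 0.06 rad); the robot touches nothing.
It fails at once if a ring is dropped or slammed over its polished core (below dome-top height it moves faster than 0.45 m/s there, as after a free fall of about 10 mm) ((horizontal distance between ring_68 and core_40 below 0.03 m and z of ring_68 in the frame of core_40 below 0.055 m and linear speed of ring_68 above 0.45 m/s) or (horizontal distance between ring_62 and core_34 below 0.03 m and z of ring_62 in the frame of core_34 below 0.055 m and linear speed of ring_62 above 0.45 m/s) or (horizontal distance between ring_56 and core_28 below 0.03 m and z of ring_56 in the frame of core_28 below 0.055 m and linear speed of ring_56 above 0.45 m/s) or (horizontal distance between ring_50 and core_22 below 0.03 m and z of ring_50 in the frame of core_22 below 0.055 m and linear speed of ring_50 above 0.45 m/s) or (horizontal distance between ring_44 and core_16 below 0.03 m and z of ring_44 in the frame of core_16 below 0.055 m and linear speed of ring_44 above 0.45 m/s)).
It also fails if it takes over 106 s, if anything falls off the work surface, if the arm or the gripper's body presses on something with over 40 N, if the wrist force passes 120 N, or if a joint passes its speed limit or range.

## Working session

There is one attempt and no reset: what is moved stays moved. The work goes in short steps, Python scripts to look and compute and a tool call to move; the robot and the scene stay as the last step left them, time stands still between calls to the robot, and variables do not carry over. Pictures are saved under pics/ and viewed, at most 14 in all, crops included, and the job is handed in when it is done.

Besides the shell and the picture viewer there is one more tool, called after "Call:" by a JSON object that holds its "api" and its "payload", one argument or row to a line. apply_moves: Moves the arm, as the interface text tells. Its arguments: {"type":"object","properties":{"targets":{"type":"array","items":{"type":"object","properties":{"dp":{"type":"array","items":{"type":"number"}},"yaw":{"type":"number"}}}},"grip":{"type":"number"},"squeeze":{"type":"number"}},"required":["targets"]}

```bash
mkdir -p pics; python3 - <<'E'
from plant import get_state,cams
import cv2,pickle
print(get_state())
for n in("top","side"):
    c=cams.capture(n); pickle.dump(c,open(n+'.pkl','wb'))
    cv2.imwrite(f'pics/{n}0.png',c["image"][:,:,::-1]); print(n,c['fx'],c['cx'],c['cy'],c['R'],c['t'])
E
```

```text
{'time_s': 0.0, 'joints': array([-6.03852054e+01,  2.05912070e+01,  6.31867458e-01, -1.81135648e-02,
       -7.01349597e+01, -1.65067567e+01]), 'qd': array([-0.00619131, -0.03592736,  0.05094737,  0.04634732, -0.03953344,
       -0.05833521]), 'joint_torque': array([ 8.14086507e-04, -5.82710409e+01,  2.93052667e+01,  6.99704647e+00,
        6.83742706e-03, -1.62142242e-04]), 'tcp_pos': array([ 0.15293898, -0.65697365,  0.24761706]), 'eef_rot': array([ 1.79904749e+02, -1.04694691e-02, -1.66898123e+02]), 'contact_force': array([ 0.46065992, -0.20527562,  0.23616193]), 'moment': array([-0.02237209,  0.02494909,  0.00555306]), 'gripper_force': 0.0, 'gripper_width': 0.08732268228577023}
top 460.0356576486598 322.18313501903725 197.15104242021354 [[ 0.01703304 -0.99982537 -0.00768753]
 [-0.99808674 -0.01654536 -0.05957449]
 [ 0.05943689  0.00868756 -0.99819426]] [-0.04642388  0.54479734  1.03458855]
side 391.24418440428 317.6763318611757 195.40761785789874 [[ 0.83532492 -0.54941042  0.01950535]
 [-0.33434033 -0.53585644 -0.7752899 ]
 [ 0.43640442  0.64109755 -0.6313043 ]] [-0.48167396  0.25166167  0.60675729]
```

View pics/top0.png

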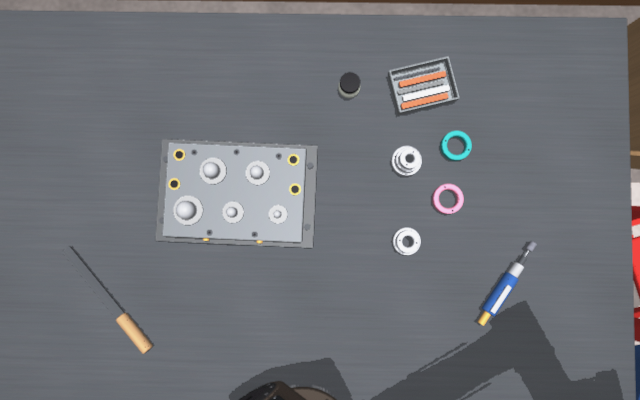

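View pics/side0.png

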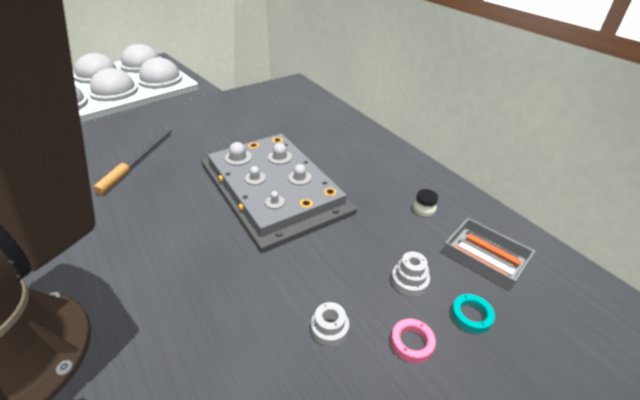

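Top view: mould plate with the five cores at (187,210), (212,171), (257,173), (233,212), (278,214). The grey stacks are at (407,160), three high, and (407,241), two high. The pink ring at (448,199) and the turquoise one at (456,145) are decoys. Next I'll get metric positions by height bands.

```bash
cat > h.py <<'E'
import numpy as np,cv2,pickle
def world(c,Twc=None):
    """per-pixel world points from range"""
    z=c['range_z'];v,u=np.mgrid[:z.shape[0],:z.shape[1]]
    P=np.stack([(u-c['cx'])/c['fx']*z,(v-c['cy'])/c['fy']*z,z],-1)
    return P@Twc[:3,:3].T+Twc[:3,3] if Twc is not None else (P-c['t'])@c['R']
def ray(c,u,v,h,Twc=None):
    d=np.array([(u-c['cx'])/c['fx'],(v-c['cy'])/c['fy'],1.])
    if Twc is None: o=-c['R'].T@c['t'];d=c['R'].T@d
    else: o=Twc[:3,3];d=Twc[:3,:3]@d
    return o+d*(h-o[2])/d[2]
E
python3 - <<'E'
from h import *
c=pickle.load(open('top.pkl','rb'));W=world(c);Z=W[...,2]
print('bench',np.median(Z[300:340,200:240]),'noise',Z[300:340,200:240].std(),'plate',np.median(Z[185:200,190:280]))
for n,(u,v) in dict(s3=(407,160),s2=(407,241),c40=(187,210),c34=(212,171),c28=(257,173),c22=(233,212),c16=(278,214),pink=(448,199),turq=(456,145)).items():
    w=Z[v-22:v+23,u-22:u+23]; 
    print(n,np.round(W[v,u],3),'maxz',np.round(w.max(),3))
    for lo,hi in ([(.01,.03),(.03,.048),(.048,.08)] if n[0]!='c' else [(.047,.052),(.057,.1)]):
        m=np.zeros(Z.shape,np.uint8);m[v-22:v+23,u-22:u+23]=((w>lo)&(w<hi))
        k,l,st,_=cv2.connectedComponentsWithStats(m)
        if k<2: continue
        i=1+st[1:,4].argmax();m=(l==i).astype(np.uint8)
        (x,y),r=cv2.minEnclosingCircle(cv2.findNonZero(m)); h=np.median(Z[m>0])
        print('  band',lo,h.round(4),'area',st[i,4],'px',round(x,1),round(y,1),'pos',ray(c,x,y,h).round(4),'dia mm',round(2*r*c['range_z'][m>0].mean()/c['fx']*1e3,1))
im=c['image'][...,::-1]
a=cv2.resize(im[135:265,380:480],None,fx=4.2,fy=4.2,interpolation=cv2.INTER_CUBIC)
cv2.imwrite('pics/z.png',a)
E
```

```text
bench -0.0009498928234339577 noise 0.07036853192169543 plate 0.04419393858112748
s3 [ 0.636 -0.233 -0.001] maxz 1.065
  band 0.01 0.0193 area 202 px 406.4 160.9 pos [ 0.6314 -0.2281  0.0193] dia mm 69.2
  band 0.03 0.0397 area 174 px 408.1 159.4 pos [ 0.6319 -0.2285  0.0397] dia mm 56.6
  band 0.048 0.0592 area 273 px 409.4 158.6 pos [ 0.6309 -0.2277  0.0592] dia mm 45.4
s2 [ 0.449 -0.234  0.   ] maxz 1.065
  band 0.01 0.0197 area 187 px 406.7 240.9 pos [ 0.4494 -0.23    0.0197] dia mm 62.9
  band 0.03 0.0394 area 312 px 407.6 241.4 pos [ 0.4489 -0.2284  0.0394] dia mm 51.1
c40 [0.509 0.251 0.082] maxz 1.065
  band 0.047 0.0488 area 163 px 187.5 208.5 pos [0.5134 0.2602 0.0488] dia mm 73.1
  band 0.057 0.0795 area 289 px 185.5 210.2 pos [0.5087 0.2552 0.0795] dia mm 41.9
c34 [0.594 0.201 0.079] maxz 1.065
  band 0.047 0.0487 area 254 px 213.4 171.8 pos [0.596  0.2053 0.0487] dia mm 67.7
  band 0.057 0.0772 area 209 px 211.0 169.5 pos [0.5978 0.2036 0.0772] dia mm 36.3
c28 [0.592 0.103 0.08 ] maxz 1.065
  band 0.047 0.0488 area 233 px 257.5 171.6 pos [0.5981 0.1071 0.0488] dia mm 57.0
  band 0.057 0.0754 area 138 px 256.5 171.5 pos [0.5952 0.1053 0.0754] dia mm 28.9
c22 [0.507 0.154 0.074] maxz 1.065
  band 0.047 0.0487 area 200 px 233.2 213.0 pos [0.5052 0.1586 0.0487] dia mm 51.0
  band 0.057 0.0738 area 86 px 231.1 212.0 pos [0.5067 0.158  0.0738] dia mm 22.7
c16 [0.504 0.057 0.074] maxz 1.065
  band 0.047 0.0489 area 166 px 277.1 214.3 pos [0.504  0.0614 0.0489] dia mm 48.8
  band 0.057 0.0711 area 45 px 277.0 214.0 pos [0.5041 0.0593 0.0711] dia mm 15.6
pink [ 0.547 -0.328 -0.   ] maxz 1.065
  band 0.01 0.0192 area 452 px 447.8 198.6 pos [ 0.5467 -0.3228  0.0192] dia mm 70.6
turq [ 0.673 -0.346  0.002] maxz 1.065
  band 0.01 0.0193 area 452 px 456.2 145.6 pos [ 0.6684 -0.3418  0.0193] dia mm 70.0
```

View pics/z.png

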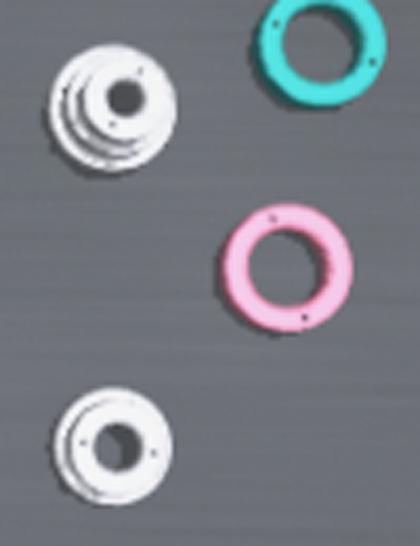

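The crop confirms it. The two grey stepped stacks at (407,160) and (407,241) are the rings to use, measured at 69/57/45 mm and 63/51 mm. Pink and turquoise are decoys. Going above the three-high stack.

Call:
{"api": "apply_moves", "payload": {
  "targets": [
    {"dp": [0.478,0.429,-0.03],"yaw": 77},
    {"dp": [0.478,0.429,-0.03],"yaw": 77},
    {"dp": [0.478,0.429,-0.03],"yaw": 77},
    {"dp": [0.478,0.429,-0.03],"yaw": 77},
    {"dp": [0.478,0.429,-0.03],"yaw": 77},
    {"dp": [0.478,0.429,-0.03],"yaw": 77},
    {"dp": [0.478,0.429,-0.03],"yaw": 77},
    {"dp": [0.478,0.429,-0.03],"yaw": 77},
    {"dp": [0.478,0.429,-0.03],"yaw": 77},
    {"dp": [0.478,0.429,-0.03],"yaw": 77},
    {"dp": [0.478,0.429,-0.03],"yaw": 77},
    {"dp": [0.478,0.429,-0.03],"yaw": 77},
    {"dp": [0.478,0.429,-0.03],"yaw": 77},
    {"dp": [0.478,0.429,-0.03],"yaw": 77},
    {"dp": [0.478,0.429,-0.03],"yaw": 77},
    {"dp": [0.478,0.429,-0.03],"yaw": 77},
    {"dp": [0.478,0.429,-0.03],"yaw": 77},
    {"dp": [0.478,0.429,-0.03],"yaw": 77},
    {"dp": [0.478,0.429,-0.03],"yaw": 77},
    {"dp": [0.478,0.429,-0.03],"yaw": 77}
  ]
}}

```text
time_s: 1.77
tcp_pos: [0.6303, -0.2291, 0.2186]
eef_rot: [180.0, 0.0, -89.9]
contact_force: [-1.0, -0.6, -0.2]
gripper_width: 0.0876
gripper_force: 0.0
```

```bash
cat >> h.py <<'E'
from scipy.spatial.transform import Rotation
def wrist(save=None):
    from plant import get_state,cams
    s=get_state();c=cams.capture("wrist")
    T=np.eye(4);T[:3,:3]=Rotation.from_euler('xyz',s['eef_rot'],degrees=True).as_matrix();T[:3,3]=s['tcp_pos']
    if save: cv2.imwrite(f'pics/{save}.png',c['image'][...,::-1])
    print('t',round(s['time_s'],2),'tcp',s['tcp_pos'].round(4),'rot',s['eef_rot'].round(2),'F',s['contact_force'].round(1),'w',round(s['gripper_width'],4))
    return s,c,T@c['T_tool_cam']
E
python3 - <<'E'
from h import *
s,c,T=wrist('w1');print(np.round(c['T_tool_cam'],4),c['fx'])
pickle.dump((s,c,T),open('w1.pkl','wb'))
E
```

```text
t 1.77 tcp [ 0.6303 -0.2291  0.2186] rot [179.98   0.   -89.95] F [-1.  -0.6 -0.2] w 0.0876
[[-3.000e-04 -9.582e-01 -2.859e-01  7.770e-02]
 [ 1.000e+00 -2.000e-04 -3.000e-04 -6.000e-04]
 [ 2.000e-04 -2.859e-01  9.582e-01 -1.363e-01]
 [ 0.000e+00  0.000e+00  0.000e+00  1.000e+00]] 327.8399262360414
```

View pics/w1.png

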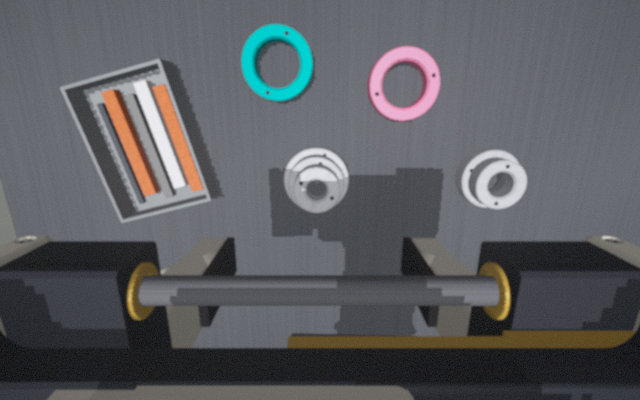

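Wrist view: the three-high stack is at (317,180), the two-high stack at (494,180), and the decoys sit above them. Measuring both stacks from this picture's range data.

```bash
cat >> h.py <<'E'
def ringpos(c,T,xy,ztop,dia,tol=.004):
    W=world(c,T);ok=(c['range_z']>0)&(abs(W[...,2]-ztop)<tol)&(np.hypot(W[...,0]-xy[0],W[...,1]-xy[1])<dia/2+.012)
    k,l,st,_=cv2.connectedComponentsWithStats(ok.astype(np.uint8));ok=l==1+st[1:,4].argmax()
    p=W[ok];(x,y),r=cv2.minEnclosingCircle(p[:,:2].astype(np.float32))
    print('ring',dia,'c',round(x,4),round(y,4),'D',round(2*r,4),'z',np.median(p[:,2]).round(4),'n',len(p))
def dome(c,T,xy,dia):
    from scipy.optimize import least_squares
    W=world(c,T);p=W[(c['range_z']>0)&(W[...,2]>.065+dia*.1)&(W[...,2]<.1)&(np.hypot(W[...,0]-xy[0],W[...,1]-xy[1])<dia/2+.008)]
    f=least_squares(lambda q:np.linalg.norm(p-q,axis=1)-dia/2,[*xy,.067],loss='soft_l1',f_scale=.001)
    print('dome',dia,f.x.round(4),'rms',np.sqrt((f.fun**2).mean()).round(5),'n',len(p))
E
python3 - <<'E'
from h import *
s,c,T=pickle.load(open('w1.pkl','rb'))
ringpos(c,T,(.631,-.228),.06,.044);ringpos(c,T,(.631,-.228),.04,.056);ringpos(c,T,(.631,-.228),.02,.068)
ringpos(c,T,(.449,-.229),.04,.05);ringpos(c,T,(.449,-.229),.02,.062)
c=pickle.load(open('top.pkl','rb'))
T=np.eye(4);T[:3,:3]=c['R'].T;T[:3,3]=-c['R'].T@c['t']
for d,xy in {.04:(.509,.256),.034:(.597,.204),.028:(.596,.106),.022:(.506,.158),.016:(.504,.06)}.items(): dome(c,T,xy,d)
E
```

```text
ring 0.044 c 0.6327 -0.2274 D 0.0446 z 0.0602 n 1373
ring 0.056 c 0.6334 -0.2276 D 0.0561 z 0.0402 n 669
ring 0.068 c 0.6333 -0.2276 D 0.0683 z 0.0202 n 711
ring 0.05 c 0.4501 -0.228 D 0.0507 z 0.0401 n 1521
ring 0.062 c 0.4495 -0.2292 D 0.0629 z 0.0202 n 768
dome 0.04 [0.5099 0.26   0.066 ] rms 0.00134 n 254
dome 0.034 [0.5987 0.2073 0.0659] rms 0.00147 n 185
dome 0.028 [0.596  0.1074 0.0664] rms 0.00124 n 121
dome 0.022 [0.5075 0.1599 0.0662] rms 0.00119 n 79
dome 0.016 [0.5047 0.0602 0.0667] rms 0.00116 n 41
```

Call:
{"api": "apply_moves", "payload": {
  "targets": [
    {"dp": [0.002,0.001,-0.04],"yaw": 0},
    {"dp": [0.002,0.001,-0.08],"yaw": 0},
    {"dp": [0.002,0.001,-0.12],"yaw": 0},
    {"dp": [0.002,0.001,-0.135],"yaw": 0},
    {"dp": [0.002,0.001,-0.145],"yaw": 0},
    {"dp": [0.002,0.001,-0.152],"yaw": 0},
    {"dp": [0.002,0.001,-0.154],"yaw": 0},
    {"dp": [0.002,0.001,-0.154],"yaw": 0},
    {"dp": [0.002,0.001,-0.154],"yaw": 0}
  ]
}}

```text
time_s: 2.57
tcp_pos: [0.634, -0.2277, 0.0662]
eef_rot: [-179.9, -0.0, -89.9]
contact_force: [-0.5, -0.3, 0.6]
gripper_width: 0.0873
gripper_force: 0.0
```

Call:
{"api": "apply_moves", "payload": {
  "targets": [
    {"dp": [0,0,0],"yaw": 0},
    {"dp": [0,0,0],"yaw": 0},
    {"dp": [0,0,0],"yaw": 0},
    {"dp": [0,0,0],"yaw": 0},
    {"dp": [0,0,0],"yaw": 0},
    {"dp": [0,0,0],"yaw": 0},
    {"dp": [0,0,0],"yaw": 0},
    {"dp": [0,0,0],"yaw": 0}
  ],
  "grip": 1,
  "squeeze": 35
}}

```text
time_s: 3.23
tcp_pos: [0.6329, -0.2274, 0.0645]
eef_rot: [180.0, -0.0, -89.9]
contact_force: [0.3, 0.2, -0.2]
gripper_width: 0.0433
gripper_force: 35.0
```

Call:
{"api": "apply_moves", "payload": {
  "targets": [
    {"dp": [0,0,0.01],"yaw": 0},
    {"dp": [0,0,0.035],"yaw": 0},
    {"dp": [0,0,0.07],"yaw": 0},
    {"dp": [0,0.01,0.11],"yaw": 0},
    {"dp": [-0.01,0.03,0.14],"yaw": 0},
    {"dp": [-0.015,0.065,0.165],"yaw": 0},
    {"dp": [-0.02,0.1,0.175],"yaw": 0},
    {"dp": [-0.083,0.497,0.175],"yaw": 0},
    {"dp": [-0.083,0.497,0.175],"yaw": 0},
    {"dp": [-0.083,0.497,0.175],"yaw": 0},
    {"dp": [-0.083,0.497,0.175],"yaw": 0},
    {"dp": [-0.083,0.497,0.175],"yaw": 0},
    {"dp": [-0.083,0.497,0.175],"yaw": 0},
    {"dp": [-0.083,0.497,0.175],"yaw": 0},
    {"dp": [-0.083,0.497,0.175],"yaw": 0},
    {"dp": [-0.083,0.497,0.175],"yaw": 0},
    {"dp": [-0.083,0.497,0.175],"yaw": 0},
    {"dp": [-0.083,0.497,0.175],"yaw": 0},
    {"dp": [-0.083,0.497,0.175],"yaw": 0},
    {"dp": [-0.083,0.497,0.175],"yaw": 0}
  ]
}}

```text
time_s: 4.9
tcp_pos: [0.5497, 0.2694, 0.2397]
eef_rot: [180.0, -0.0, -89.9]
contact_force: [-0.8, 0.1, -1.9]
gripper_width: 0.0439
gripper_force: 35.0
```

Call:
{"api": "apply_moves", "payload": {
  "targets": [
    {"dp": [0,0,0],"yaw": 0},
    {"dp": [0,0,0],"yaw": 0},
    {"dp": [0,0,0],"yaw": 0}
  ]
}}

```text
time_s: 5.15
tcp_pos: [0.5503, 0.2685, 0.2398]
eef_rot: [-180.0, 0.0, -90.0]
contact_force: [0.1, -0.1, -2.3]
gripper_width: 0.0433
gripper_force: 35.0
```

```bash
python3 - <<'E'
from h import *
s,c,T=wrist('w2');pickle.dump((s,c,T),open('w2.pkl','wb'))
for d,xy in {.04:(.511,.26),.034:(.6,.207),.028:(.598,.107),.022:(.509,.16),.016:(.506,.06)}.items(): dome(c,T,xy,d)
W=world(c,T);print('plate',np.median(W[...,2][(abs(W[...,0]-.555)<.015)&(abs(W[...,1]-.16)<.05)]))
E
```

```text
t 5.15 tcp [0.5503 0.2685 0.2398] rot [-1.7999e+02  1.0000e-02 -8.9970e+01] F [ 0.1 -0.1 -2.3] w 0.0433
dome 0.04 [0.5111 0.2615 0.0672] rms 0.00052 n 1308
dome 0.034 [0.5997 0.2089 0.0671] rms 0.00052 n 1088
dome 0.028 [0.5968 0.1087 0.0673] rms 0.0006 n 451
dome 0.022 [0.5082 0.1615 0.0671] rms 0.0005 n 527
dome 0.016 [0.506 0.06  0.067] rms nan n 0
plate 0.045485455294103194h.py:29: RuntimeWarning: Mean of empty slice.
  print('dome',dia,f.x.round(4),'rms',np.sqrt((f.fun**2).mean()).round(5),'n',len(p))
  ret = ret.dtype.type(ret / rcount)
```

View pics/w2.png

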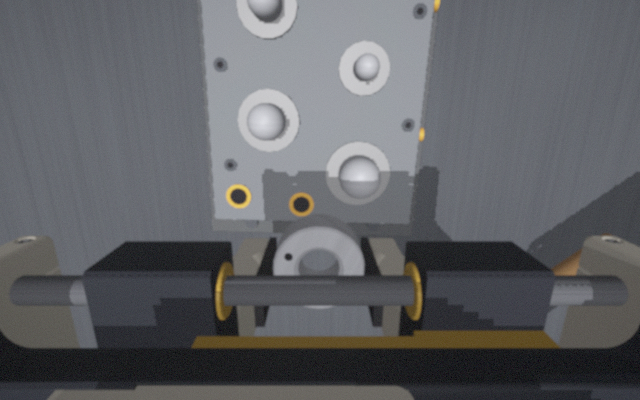

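Wrist view: the 44 mm ring is held at (318,266). Domes 40, 34, 22 and 28 are at (360,175), (266,122), (367,67) and (265,5); core 16 is just out of view. Going above core 16.

Call:
{"api": "apply_moves", "payload": {
  "targets": [
    {"dp": [-0.008,-0.035,-0.01],"yaw": 0},
    {"dp": [-0.015,-0.07,-0.02],"yaw": 0},
    {"dp": [-0.022,-0.105,-0.02],"yaw": 0},
    {"dp": [-0.03,-0.14,-0.02],"yaw": 0},
    {"dp": [-0.037,-0.175,-0.02],"yaw": 0},
    {"dp": [-0.041,-0.195,-0.02],"yaw": 0},
    {"dp": [-0.044,-0.207,-0.02],"yaw": 0},
    {"dp": [-0.044,-0.207,-0.02],"yaw": 0},
    {"dp": [-0.044,-0.207,-0.02],"yaw": 0},
    {"dp": [-0.044,-0.207,-0.02],"yaw": 0}
  ]
}}

```text
time_s: 6.03
tcp_pos: [0.5066, 0.0631, 0.2197]
eef_rot: [-180.0, 0.0, -89.9]
contact_force: [0.2, 0.7, -2.7]
gripper_width: 0.0434
gripper_force: 35.0
```

```bash
cat >> h.py <<'E'
def held(c,T,s,dia):
    """ring in the jaws: y centre from its far edge (world -y side), x from its extents"""
    W=world(c,T);p0=s['tcp_pos'];zt=p0[2]-.004
    p=W[(c['range_z']>0)&(abs(W[...,2]-zt)<.005)&(np.hypot(W[...,0]-p0[0],W[...,1]-p0[1])<dia/2+.006)&(abs(W[...,0]-p0[0])<dia/2-.002)]
    q=p[p[:,1]<p0[1]-.01]
    b=np.round(q[:,0]/.002); e=np.array([q[b==k][q[b==k][:,1].argmin()] for k in np.unique(b)])
    e=e[abs(e[:,0]-p0[0])<dia*.3]
    yc=e[:,1]+np.sqrt((dia/2)**2-(e[:,0]-p0[0])**2)
    print('held z',np.median(p[:,2]).round(4),'yc-tcp',(np.median(yc)-p0[1]).round(4),'spread',yc.std().round(4),'n',len(q))
E
python3 - <<'E'
from h import *
s,c,T=wrist();pickle.dump((s,c,T),open('w3.pkl','wb'))
dome(c,T,(.506,.062),.016);dome(c,T,(.597,.109),.028);held(c,T,s,.044)
E
```

```text
t 6.03 tcp [0.5066 0.0631 0.2197] rot [-1.7997e+02  2.0000e-02 -8.9900e+01] F [ 0.2  0.7 -2.7] w 0.0434
dome 0.016 [0.5055 0.0616 0.0673] rms 0.00048 n 241
dome 0.028 [0.5969 0.109  0.0674] rms 0.00057 n 460
held z 0.2153 yc-tcp -0.0007 spread 0.0003 n 1712
```

Call:
{"api": "apply_moves", "payload": {
  "targets": [
    {"dp": [-0.001,-0.001,-0.03],"yaw": 0},
    {"dp": [-0.001,-0.001,-0.06],"yaw": 0},
    {"dp": [-0.001,-0.001,-0.085],"yaw": 0},
    {"dp": [-0.001,-0.001,-0.1],"yaw": 0},
    {"dp": [-0.001,-0.001,-0.105],"yaw": 0},
    {"dp": [-0.001,-0.001,-0.11],"yaw": 0},
    {"dp": [-0.001,-0.001,-0.115],"yaw": 0},
    {"dp": [-0.001,-0.001,-0.12],"yaw": 0},
    {"dp": [-0.001,-0.001,-0.125],"yaw": 0},
    {"dp": [-0.001,-0.001,-0.13],"yaw": 0},
    {"dp": [-0.001,-0.001,-0.135],"yaw": 0},
    {"dp": [-0.001,-0.001,-0.138],"yaw": 0}
  ]
}}

```text
time_s: 7.08
tcp_pos: [0.505, 0.0615, 0.0811]
eef_rot: [180.0, 0.0, -89.9]
contact_force: [-1.1, 0.1, -1.7]
gripper_width: 0.0436
gripper_force: 35.0
```

Call:
{"api": "apply_moves", "payload": {
  "targets": [
    {"dp": [0,0,-0.002],"yaw": 0},
    {"dp": [0,0,-0.004],"yaw": 0},
    {"dp": [0,0,-0.006],"yaw": 0},
    {"dp": [0,0,-0.0075],"yaw": 0},
    {"dp": [0,0,-0.0075],"yaw": 0},
    {"dp": [0,0,-0.0075],"yaw": 0}
  ]
}}

```text
time_s: 7.58
tcp_pos: [0.5051, 0.0616, 0.0741]
eef_rot: [-180.0, -0.0, -89.9]
contact_force: [0.5, -0.8, -2.4]
gripper_width: 0.0435
gripper_force: 35.0
```

Call:
{"api": "apply_moves", "payload": {
  "targets": [
    {"dp": [0,0,-0.0005],"yaw": 0},
    {"dp": [0,0,-0.0005],"yaw": 0},
    {"dp": [0,0,-0.0005],"yaw": 0},
    {"dp": [0,0,-0.0005],"yaw": 0},
    {"dp": [0,0,-0.0005],"yaw": 0},
    {"dp": [0,0,0],"yaw": 0}
  ],
  "grip": -0.6
}}

```text
time_s: 8.08
tcp_pos: [0.5051, 0.0616, 0.0741]
eef_rot: [-180.0, 0.0, -89.9]
contact_force: [0.3, -0.2, -0.3]
gripper_width: 0.0694
gripper_force: 0.0
```

Call:
{"api": "apply_moves", "payload": {
  "targets": [
    {"dp": [0,0,0.02],"yaw": 0},
    {"dp": [0,0,0.055],"yaw": 0},
    {"dp": [0,0,0.095],"yaw": 0},
    {"dp": [0,0,0.125],"yaw": 0},
    {"dp": [0,0,0.146],"yaw": 0},
    {"dp": [0,0,0.146],"yaw": 0},
    {"dp": [0,0,0.146],"yaw": 0}
  ]
}}

```text
time_s: 8.67
tcp_pos: [0.5056, 0.0619, 0.2215]
eef_rot: [-179.8, 0.1, -89.9]
contact_force: [-0.2, -1.1, -0.6]
gripper_width: 0.0703
gripper_force: 0.0
```

```bash
python3 - <<'E'
from h import *
s,c,T=wrist();dome(c,T,(.506,.062),.016);ringpos(c,T,(.5055,.0616),.069,.044,.003)
E
```

```text
t 8.67 tcp [0.5056 0.0619 0.2215] rot [-1.7983e+02  9.0000e-02 -8.9890e+01] F [-0.2 -1.1 -0.6] w 0.0703
dome 0.016 [0.5058 0.0621 0.068 ] rms 0.00466 n 809
ring 0.044 c 0.5057 0.0617 D 0.0447 z 0.0692 n 1422
```

Ring 44 is home. Now ring 56.

Call:
{"api": "apply_moves", "payload": {
  "targets": [
    {"dp": [0.128,-0.289,0],"yaw": 0},
    {"dp": [0.128,-0.289,0],"yaw": 0},
    {"dp": [0.128,-0.289,0],"yaw": 0},
    {"dp": [0.128,-0.289,0],"yaw": 0},
    {"dp": [0.128,-0.289,0],"yaw": 0},
    {"dp": [0.128,-0.289,0],"yaw": 0},
    {"dp": [0.128,-0.289,0],"yaw": 0},
    {"dp": [0.128,-0.289,-0.01],"yaw": 0},
    {"dp": [0.128,-0.289,-0.02],"yaw": 0},
    {"dp": [0.128,-0.289,-0.02],"yaw": 0},
    {"dp": [0.128,-0.289,-0.02],"yaw": 0},
    {"dp": [0.128,-0.289,-0.02],"yaw": 0}
  ],
  "grip": -1
}}

```text
time_s: 9.72
tcp_pos: [0.6327, -0.2266, 0.1998]
eef_rot: [179.9, 0.0, -89.8]
contact_force: [-0.1, 0.4, -0.1]
gripper_width: 0.0878
gripper_force: 0.0
```

```bash
python3 - <<'E'
from h import *
s,c,T=wrist();ringpos(c,T,(.633,-.2275),.04,.056);ringpos(c,T,(.633,-.2275),.02,.068)
E
```

```text
t 9.72 tcp [ 0.6327 -0.2266  0.1998] rot [179.94   0.   -89.84] F [-0.1  0.4 -0.1] w 0.0878
ring 0.056 c 0.6336 -0.2276 D 0.0563 z 0.0402 n 1891
ring 0.068 c 0.6331 -0.2276 D 0.0682 z 0.0202 n 779
```

Call:
{"api": "apply_moves", "payload": {
  "targets": [
    {"dp": [0.0005,-0.001,-0.04],"yaw": 0},
    {"dp": [0.0005,-0.001,-0.08],"yaw": 0},
    {"dp": [0.0005,-0.001,-0.12],"yaw": 0},
    {"dp": [0.0005,-0.001,-0.14],"yaw": 0},
    {"dp": [0.0005,-0.001,-0.15],"yaw": 0},
    {"dp": [0.0005,-0.001,-0.1555],"yaw": 0},
    {"dp": [0.0005,-0.001,-0.1555],"yaw": 0},
    {"dp": [0.0005,-0.001,-0.1555],"yaw": 0}
  ]
}}

```text
time_s: 10.43
tcp_pos: [0.6349, -0.2282, 0.0465]
eef_rot: [-179.8, -0.0, -89.8]
contact_force: [-0.3, 0.2, -0.3]
gripper_width: 0.0876
gripper_force: 0.0
```

Call:
{"api": "apply_moves", "payload": {
  "targets": [
    {"dp": [0,0,0],"yaw": 0},
    {"dp": [0,0,0],"yaw": 0},
    {"dp": [0,0,0],"yaw": 0},
    {"dp": [0,0,0],"yaw": 0},
    {"dp": [0,0,0],"yaw": 0},
    {"dp": [0,0,0],"yaw": 0},
    {"dp": [0,0,0],"yaw": 0}
  ],
  "grip": 1,
  "squeeze": 40
}}

```text
time_s: 11.02
tcp_pos: [0.6336, -0.2285, 0.0449]
eef_rot: [-180.0, -0.0, -89.9]
contact_force: [-1.6, 0.5, 3.7]
gripper_width: 0.0557
gripper_force: 40.0
```

Call:
{"api": "apply_moves", "payload": {
  "targets": [
    {"dp": [0,0,0.01],"yaw": 0},
    {"dp": [0,0,0.035],"yaw": 0},
    {"dp": [0,0,0.07],"yaw": 0},
    {"dp": [0,0.01,0.11],"yaw": 0},
    {"dp": [-0.01,0.03,0.145],"yaw": 0},
    {"dp": [-0.015,0.06,0.17],"yaw": 0},
    {"dp": [-0.02,0.1,0.175],"yaw": 0},
    {"dp": [-0.025,0.14,0.175],"yaw": 0},
    {"dp": [-0.03,0.18,0.175],"yaw": 0},
    {"dp": [-0.033,0.22,0.175],"yaw": 0},
    {"dp": [-0.036,0.26,0.175],"yaw": 0},
    {"dp": [-0.0365,0.295,0.175],"yaw": 0},
    {"dp": [-0.0365,0.32,0.175],"yaw": 0},
    {"dp": [-0.0365,0.337,0.175],"yaw": 0},
    {"dp": [-0.0365,0.337,0.175],"yaw": 0},
    {"dp": [-0.0365,0.337,0.175],"yaw": 0},
    {"dp": [-0.0365,0.337,0.175],"yaw": 0}
  ]
}}

```text
time_s: 12.43
tcp_pos: [0.5967, 0.1083, 0.2196]
eef_rot: [180.0, -0.0, -89.9]
contact_force: [-0.3, -0.2, -2.6]
gripper_width: 0.0554
gripper_force: 40.0
```

```bash
python3 - <<'E'
from h import *
s,c,T=wrist();dome(c,T,(.597,.109),.028);held(c,T,s,.056)
E
```

```text
t 12.43 tcp [0.5967 0.1083 0.2196] rot [ 1.7997e+02 -1.0000e-02 -8.9880e+01] F [-0.3 -0.2 -2.6] w 0.0554
dome 0.028 [0.5968 0.109  0.0672] rms 0.0005 n 699
held z 0.2149 yc-tcp 0.0003 spread 0.0002 n 2589
```

Call:
{"api": "apply_moves", "payload": {
  "targets": [
    {"dp": [0,0.0005,-0.03],"yaw": 0},
    {"dp": [0,0.0005,-0.06],"yaw": 0},
    {"dp": [0,0.0005,-0.085],"yaw": 0},
    {"dp": [0,0.0005,-0.1],"yaw": 0},
    {"dp": [0,0.0005,-0.107],"yaw": 0},
    {"dp": [0,0.0005,-0.113],"yaw": 0},
    {"dp": [0,0.0005,-0.119],"yaw": 0},
    {"dp": [0,0.0005,-0.125],"yaw": 0},
    {"dp": [0,0.0005,-0.131],"yaw": 0},
    {"dp": [0,0.0005,-0.136],"yaw": 0},
    {"dp": [0,0.0005,-0.14],"yaw": 0},
    {"dp": [0,0.0005,-0.143],"yaw": 0},
    {"dp": [0,0.0005,-0.1455],"yaw": 0},
    {"dp": [0,0.0005,-0.1455],"yaw": 0},
    {"dp": [0,0.0005,-0.1455],"yaw": 0}
  ]
}}

```text
time_s: 13.73
tcp_pos: [0.5972, 0.1092, 0.0742]
eef_rot: [-180.0, 0.0, -89.9]
contact_force: [-0.6, 0.1, -2.7]
gripper_width: 0.055
gripper_force: 40.0
```

Call:
{"api": "apply_moves", "payload": {
  "targets": [
    {"dp": [0,0,-0.0005],"yaw": 0},
    {"dp": [0,0,-0.0005],"yaw": 0},
    {"dp": [0,0,-0.0005],"yaw": 0},
    {"dp": [0,0,-0.0005],"yaw": 0},
    {"dp": [0,0,-0.0005],"yaw": 0},
    {"dp": [0,0,0],"yaw": 0}
  ],
  "grip": -0.75
}}

```text
time_s: 14.23
tcp_pos: [0.5971, 0.1091, 0.0741]
eef_rot: [-180.0, 0.0, -89.9]
contact_force: [0.1, -0.7, 0.3]
gripper_width: 0.0766
gripper_force: 0.0
```

Call:
{"api": "apply_moves", "payload": {
  "targets": [
    {"dp": [0,0,0.02],"yaw": 0},
    {"dp": [0,0,0.055],"yaw": 0},
    {"dp": [0,0,0.095],"yaw": 0},
    {"dp": [0,0,0.125],"yaw": 0},
    {"dp": [0,0,0.146],"yaw": 0},
    {"dp": [0,0,0.146],"yaw": 0},
    {"dp": [0,0,0.146],"yaw": 0}
  ]
}}

```text
time_s: 14.82
tcp_pos: [0.5976, 0.1094, 0.2217]
eef_rot: [-179.8, 0.1, -89.9]
contact_force: [-0.3, 0.3, -0.8]
gripper_width: 0.0766
gripper_force: 0.0
```

```bash
python3 - <<'E'
from h import *
s,c,T=wrist();ringpos(c,T,(.597,.109),.069,.056,.003)
E
```

```text
t 14.82 tcp [0.5976 0.1094 0.2217] rot [-1.7983e+02  1.0000e-01 -8.9890e+01] F [-0.3  0.3 -0.8] w 0.0766
ring 0.056 c 0.5974 0.1101 D 0.0564 z 0.0692 n 2031
```

Ring 56 is home. Now ring 50.

Call:
{"api": "apply_moves", "payload": {
  "targets": [
    {"dp": [-0.147,-0.337,0],"yaw": 0},
    {"dp": [-0.147,-0.337,0],"yaw": 0},
    {"dp": [-0.147,-0.337,0],"yaw": 0},
    {"dp": [-0.147,-0.337,0],"yaw": 0},
    {"dp": [-0.147,-0.337,0],"yaw": 0},
    {"dp": [-0.147,-0.337,0],"yaw": 0},
    {"dp": [-0.147,-0.337,0],"yaw": 0},
    {"dp": [-0.147,-0.337,0],"yaw": 0},
    {"dp": [-0.147,-0.337,-0.01],"yaw": 0},
    {"dp": [-0.147,-0.337,-0.02],"yaw": 0},
    {"dp": [-0.147,-0.337,-0.02],"yaw": 0},
    {"dp": [-0.147,-0.337,-0.02],"yaw": 0},
    {"dp": [-0.147,-0.337,-0.02],"yaw": 0},
    {"dp": [-0.147,-0.337,-0.02],"yaw": 0}
  ],
  "grip": -1
}}

```text
time_s: 16.03
tcp_pos: [0.4508, -0.2271, 0.2002]
eef_rot: [-180.0, -0.0, -89.8]
contact_force: [0.0, -0.2, 0.2]
gripper_width: 0.0877
gripper_force: 0.0
```

```bash
python3 - <<'E'
from h import *
s,c,T=wrist();ringpos(c,T,(.45,-.228),.04,.05);ringpos(c,T,(.45,-.229),.02,.062)
E
```

```text
t 16.03 tcp [ 0.4508 -0.2271  0.2002] rot [-1.7999e+02 -1.0000e-02 -8.9800e+01] F [ 0.  -0.2  0.2] w 0.0877
ring 0.05 c 0.4495 -0.2279 D 0.0505 z 0.0403 n 1621
ring 0.062 c 0.4495 -0.2288 D 0.0624 z 0.0203 n 760
```

Call:
{"api": "apply_moves", "payload": {
  "targets": [
    {"dp": [-0.001,-0.0005,-0.04],"yaw": 0},
    {"dp": [-0.001,-0.0005,-0.08],"yaw": 0},
    {"dp": [-0.001,-0.0005,-0.12],"yaw": 0},
    {"dp": [-0.001,-0.0005,-0.14],"yaw": 0},
    {"dp": [-0.001,-0.0005,-0.15],"yaw": 0},
    {"dp": [-0.001,-0.0005,-0.1555],"yaw": 0},
    {"dp": [-0.001,-0.0005,-0.1555],"yaw": 0},
    {"dp": [-0.001,-0.0005,-0.1555],"yaw": 0}
  ]
}}

```text
time_s: 16.75
tcp_pos: [0.4503, -0.2283, 0.0457]
eef_rot: [-179.9, -0.0, -89.8]
contact_force: [0.8, 0.4, 1.3]
gripper_width: 0.0874
gripper_force: 0.0
```

Call:
{"api": "apply_moves", "payload": {
  "targets": [
    {"dp": [0,0,0],"yaw": 0},
    {"dp": [0,0,0],"yaw": 0},
    {"dp": [0,0,0],"yaw": 0},
    {"dp": [0,0,0],"yaw": 0},
    {"dp": [0,0,0],"yaw": 0},
    {"dp": [0,0,0],"yaw": 0},
    {"dp": [0,0,0],"yaw": 0},
    {"dp": [0,0,0],"yaw": 0}
  ],
  "grip": 1,
  "squeeze": 40
}}

```text
time_s: 17.42
tcp_pos: [0.4491, -0.2284, 0.0447]
eef_rot: [-180.0, -0.0, -89.9]
contact_force: [-0.8, 0.6, 3.6]
gripper_width: 0.0497
gripper_force: 40.0
```

Call:
{"api": "apply_moves", "payload": {
  "targets": [
    {"dp": [0,0,0.01],"yaw": 0},
    {"dp": [0,0,0.035],"yaw": 0},
    {"dp": [0,0,0.07],"yaw": 0},
    {"dp": [0,0.01,0.11],"yaw": 0},
    {"dp": [0.01,0.03,0.145],"yaw": 0},
    {"dp": [0.015,0.06,0.17],"yaw": 0},
    {"dp": [0.02,0.1,0.175],"yaw": 0},
    {"dp": [0.025,0.14,0.175],"yaw": 0},
    {"dp": [0.03,0.18,0.175],"yaw": 0},
    {"dp": [0.035,0.22,0.175],"yaw": 0},
    {"dp": [0.04,0.26,0.175],"yaw": 0},
    {"dp": [0.045,0.3,0.175],"yaw": 0},
    {"dp": [0.05,0.335,0.175],"yaw": 0},
    {"dp": [0.055,0.365,0.175],"yaw": 0},
    {"dp": [0.059,0.382,0.175],"yaw": 0},
    {"dp": [0.059,0.39,0.175],"yaw": 0},
    {"dp": [0.059,0.39,0.175],"yaw": 0},
    {"dp": [0.059,0.39,0.175],"yaw": 0},
    {"dp": [0.059,0.39,0.175],"yaw": 0}
  ]
}}

```text
time_s: 19.0
tcp_pos: [0.5076, 0.1605, 0.2195]
eef_rot: [180.0, -0.0, -89.9]
contact_force: [-0.6, 0.1, -1.2]
gripper_width: 0.0493
gripper_force: 40.0
```

```bash
python3 - <<'E'
from h import *
s,c,T=wrist();dome(c,T,(.508,.1615),.022);held(c,T,s,.05)
E
```

```text
t 19.0 tcp [0.5076 0.1605 0.2195] rot [ 1.7996e+02 -2.0000e-02 -8.9940e+01] F [-0.6  0.1 -1.2] w 0.0493
dome 0.022 [0.5082 0.1615 0.0673] rms 0.00053 n 448
held z 0.2149 yc-tcp -0.0 spread 0.0002 n 2123
```

Call:
{"api": "apply_moves", "payload": {
  "targets": [
    {"dp": [0.0005,0.001,-0.03],"yaw": 0},
    {"dp": [0.0005,0.001,-0.06],"yaw": 0},
    {"dp": [0.0005,0.001,-0.085],"yaw": 0},
    {"dp": [0.0005,0.001,-0.1],"yaw": 0},
    {"dp": [0.0005,0.001,-0.107],"yaw": 0},
    {"dp": [0.0005,0.001,-0.113],"yaw": 0},
    {"dp": [0.0005,0.001,-0.119],"yaw": 0},
    {"dp": [0.0005,0.001,-0.125],"yaw": 0},
    {"dp": [0.0005,0.001,-0.131],"yaw": 0},
    {"dp": [0.0005,0.001,-0.136],"yaw": 0},
    {"dp": [0.0005,0.001,-0.14],"yaw": 0},
    {"dp": [0.0005,0.001,-0.143],"yaw": 0},
    {"dp": [0.0005,0.001,-0.1455],"yaw": 0},
    {"dp": [0.0005,0.001,-0.1455],"yaw": 0},
    {"dp": [0.0005,0.001,-0.1455],"yaw": 0}
  ]
}}

```text
time_s: 20.3
tcp_pos: [0.5087, 0.1627, 0.0741]
eef_rot: [-180.0, 0.0, -89.9]
contact_force: [-0.6, -0.3, -2.0]
gripper_width: 0.0492
gripper_force: 40.0
```

Call:
{"api": "apply_moves", "payload": {
  "targets": [
    {"dp": [0,0,-0.0005],"yaw": 0},
    {"dp": [0,0,-0.0005],"yaw": 0},
    {"dp": [0,0,-0.0005],"yaw": 0},
    {"dp": [0,0,-0.0005],"yaw": 0},
    {"dp": [0,0,-0.0005],"yaw": 0},
    {"dp": [0,0,0],"yaw": 0}
  ],
  "grip": -0.6
}}

```text
time_s: 20.8
tcp_pos: [0.5086, 0.1626, 0.0741]
eef_rot: [-180.0, 0.0, -89.9]
contact_force: [0.2, -0.2, 0.5]
gripper_width: 0.0699
gripper_force: 0.0
```

Call:
{"api": "apply_moves", "payload": {
  "targets": [
    {"dp": [0,0,0.02],"yaw": 0},
    {"dp": [0,0,0.055],"yaw": 0},
    {"dp": [0,0,0.095],"yaw": 0},
    {"dp": [0,0,0.125],"yaw": 0},
    {"dp": [0,0,0.146],"yaw": 0},
    {"dp": [0,0,0.146],"yaw": 0},
    {"dp": [0,0,0.146],"yaw": 0}
  ]
}}

```text
time_s: 21.38
tcp_pos: [0.509, 0.163, 0.2215]
eef_rot: [-179.9, 0.1, -89.9]
contact_force: [-0.3, -0.4, 0.4]
gripper_width: 0.07
gripper_force: 0.0
```

```bash
python3 - <<'E'
from h import *
s,c,T=wrist();ringpos(c,T,(.508,.1615),.069,.05,.003)
E
```

```text
t 21.38 tcp [0.509  0.163  0.2215] rot [-1.7985e+02  1.2000e-01 -8.9890e+01] F [-0.3 -0.4  0.4] w 0.07
ring 0.05 c 0.5091 0.1632 D 0.0504 z 0.0692 n 1748
```

Ring 50 is home. Now ring 62.

Call:
{"api": "apply_moves", "payload": {
  "targets": [
    {"dp": [-0.06,-0.391,0],"yaw": 0},
    {"dp": [-0.06,-0.391,0],"yaw": 0},
    {"dp": [-0.06,-0.391,0],"yaw": 0},
    {"dp": [-0.06,-0.391,0],"yaw": 0},
    {"dp": [-0.06,-0.391,0],"yaw": 0},
    {"dp": [-0.06,-0.391,0],"yaw": 0},
    {"dp": [-0.06,-0.391,0],"yaw": 0},
    {"dp": [-0.06,-0.391,-0.01],"yaw": 0},
    {"dp": [-0.06,-0.391,-0.03],"yaw": 0},
    {"dp": [-0.06,-0.391,-0.04],"yaw": 0},
    {"dp": [-0.06,-0.391,-0.04],"yaw": 0},
    {"dp": [-0.06,-0.391,-0.04],"yaw": 0},
    {"dp": [-0.06,-0.391,-0.04],"yaw": 0},
    {"dp": [-0.06,-0.391,-0.04],"yaw": 0}
  ],
  "grip": -1
}}

```text
time_s: 22.6
tcp_pos: [0.4489, -0.2278, 0.1801]
eef_rot: [-180.0, -0.0, -89.8]
contact_force: [0.5, 0.1, 0.3]
gripper_width: 0.0873
gripper_force: 0.0
```

```bash
python3 - <<'E'
from h import *
s,c,T=wrist();ringpos(c,T,(.4495,-.229),.02,.062)
E
```

```text
t 22.6 tcp [ 0.4489 -0.2278  0.1801] rot [-1.800e+02 -1.000e-02 -8.984e+01] F [0.5 0.1 0.3] w 0.0873
ring 0.062 c 0.4493 -0.2288 D 0.0625 z 0.0202 n 2135
```

Call:
{"api": "apply_moves", "payload": {
  "targets": [
    {"dp": [0.0005,-0.001,-0.04],"yaw": 0},
    {"dp": [0.0005,-0.001,-0.08],"yaw": 0},
    {"dp": [0.0005,-0.001,-0.12],"yaw": 0},
    {"dp": [0.0005,-0.001,-0.14],"yaw": 0},
    {"dp": [0.0005,-0.001,-0.15],"yaw": 0},
    {"dp": [0.0005,-0.001,-0.1555],"yaw": 0},
    {"dp": [0.0005,-0.001,-0.1555],"yaw": 0},
    {"dp": [0.0005,-0.001,-0.1555],"yaw": 0}
  ]
}}

```text
time_s: 23.32
tcp_pos: [0.4503, -0.2292, 0.0258]
eef_rot: [-179.9, -0.0, -89.8]
contact_force: [-0.2, -0.5, 0.1]
gripper_width: 0.0877
gripper_force: 0.0
```

Call:
{"api": "apply_moves", "payload": {
  "targets": [
    {"dp": [0,0,0],"yaw": 0},
    {"dp": [0,0,0],"yaw": 0},
    {"dp": [0,0,0],"yaw": 0},
    {"dp": [0,0,0],"yaw": 0},
    {"dp": [0,0,0],"yaw": 0},
    {"dp": [0,0,0],"yaw": 0},
    {"dp": [0,0,0],"yaw": 0}
  ],
  "grip": 1,
  "squeeze": 45
}}

```text
time_s: 23.9
tcp_pos: [0.4493, -0.2295, 0.0251]
eef_rot: [-180.0, -0.0, -89.9]
contact_force: [-1.4, 1.0, 6.5]
gripper_width: 0.0616
gripper_force: 45.0
```

Call:
{"api": "apply_moves", "payload": {
  "targets": [
    {"dp": [0,0,0.01],"yaw": 0},
    {"dp": [0,0,0.035],"yaw": 0},
    {"dp": [0,0,0.07],"yaw": 0},
    {"dp": [0.005,0.01,0.11],"yaw": 0},
    {"dp": [0.012,0.035,0.145],"yaw": 0},
    {"dp": [0.022,0.065,0.17],"yaw": 0},
    {"dp": [0.034,0.1,0.19],"yaw": 0},
    {"dp": [0.047,0.137,0.195],"yaw": 0},
    {"dp": [0.06,0.175,0.195],"yaw": 0},
    {"dp": [0.073,0.213,0.195],"yaw": 0},
    {"dp": [0.086,0.251,0.195],"yaw": 0},
    {"dp": [0.099,0.289,0.195],"yaw": 0},
    {"dp": [0.112,0.327,0.195],"yaw": 0},
    {"dp": [0.125,0.365,0.195],"yaw": 0},
    {"dp": [0.137,0.4,0.195],"yaw": 0},
    {"dp": [0.146,0.425,0.195],"yaw": 0},
    {"dp": [0.1505,0.4385,0.195],"yaw": 0},
    {"dp": [0.1505,0.4385,0.195],"yaw": 0},
    {"dp": [0.1505,0.4385,0.195],"yaw": 0},
    {"dp": [0.1505,0.4385,0.195],"yaw": 0}
  ]
}}

```text
time_s: 25.57
tcp_pos: [0.5989, 0.2082, 0.2194]
eef_rot: [179.9, -0.0, -89.9]
contact_force: [0.6, -0.2, -2.8]
gripper_width: 0.0618
gripper_force: 45.0
```

```bash
python3 - <<'E'
from h import *
s,c,T=wrist();dome(c,T,(.5997,.209),.034);held(c,T,s,.062)
E
```

```text
t 25.57 tcp [0.5989 0.2082 0.2194] rot [ 1.7994e+02 -3.0000e-02 -8.9910e+01] F [ 0.6 -0.2 -2.8] w 0.0618
dome 0.034 [0.5996 0.209  0.0672] rms 0.00053 n 782
held z 0.2143 yc-tcp 0.0001 spread 0.0003 n 3109
```

Call:
{"api": "apply_moves", "payload": {
  "targets": [
    {"dp": [0,0,-0.03],"yaw": 0},
    {"dp": [0,0,-0.06],"yaw": 0},
    {"dp": [0,0,-0.085],"yaw": 0},
    {"dp": [0,0,-0.097],"yaw": 0},
    {"dp": [0,0,-0.1],"yaw": 0},
    {"dp": [0,0,-0.1],"yaw": 0}
  ]
}}

```text
time_s: 26.12
tcp_pos: [0.5996, 0.2084, 0.1196]
eef_rot: [180.0, -0.0, -89.9]
contact_force: [0.2, 0.7, -3.9]
gripper_width: 0.0615
gripper_force: 45.0
```

Call:
{"api": "apply_moves", "payload": {
  "targets": [
    {"dp": [0,0.0005,-0.006],"yaw": 0},
    {"dp": [0,0.0005,-0.012],"yaw": 0},
    {"dp": [0,0.0005,-0.018],"yaw": 0},
    {"dp": [0,0.0005,-0.024],"yaw": 0},
    {"dp": [0,0.0005,-0.03],"yaw": 0},
    {"dp": [0,0.0005,-0.036],"yaw": 0},
    {"dp": [0,0.0005,-0.04],"yaw": 0},
    {"dp": [0,0.0005,-0.043],"yaw": 0},
    {"dp": [0,0.0005,-0.045],"yaw": 0},
    {"dp": [0,0.0005,-0.045],"yaw": 0},
    {"dp": [0,0.0005,-0.045],"yaw": 0}
  ]
}}

```text
time_s: 27.03
tcp_pos: [0.5997, 0.2097, 0.0746]
eef_rot: [-180.0, 0.0, -89.9]
contact_force: [-0.7, -0.6, -2.7]
gripper_width: 0.0614
gripper_force: 45.0
```

Call:
{"api": "apply_moves", "payload": {
  "targets": [
    {"dp": [0,0,-0.0005],"yaw": 0},
    {"dp": [0,0,-0.0005],"yaw": 0},
    {"dp": [0,0,-0.0005],"yaw": 0},
    {"dp": [0,0,-0.0005],"yaw": 0},
    {"dp": [0,0,-0.0005],"yaw": 0},
    {"dp": [0,0,0],"yaw": 0}
  ],
  "grip": -0.85
}}

```text
time_s: 27.53
tcp_pos: [0.5996, 0.2096, 0.0747]
eef_rot: [-180.0, 0.0, -89.9]
contact_force: [-0.6, -0.7, -0.1]
gripper_width: 0.0803
gripper_force: 0.0
```

Call:
{"api": "apply_moves", "payload": {
  "targets": [
    {"dp": [0,0,0.02],"yaw": 0},
    {"dp": [0,0,0.055],"yaw": 0},
    {"dp": [0,0,0.095],"yaw": 0},
    {"dp": [0,0,0.125],"yaw": 0},
    {"dp": [0,0,0.146],"yaw": 0},
    {"dp": [0,0,0.146],"yaw": 0},
    {"dp": [0,0,0.146],"yaw": 0}
  ]
}}

```text
time_s: 28.12
tcp_pos: [0.6, 0.21, 0.2223]
eef_rot: [-179.8, 0.1, -89.9]
contact_force: [-1.1, 0.1, -0.8]
gripper_width: 0.081
gripper_force: 0.0
```

```bash
python3 - <<'E'
from h import *
s,c,T=wrist();ringpos(c,T,(.5997,.209),.069,.062,.003)
E
```

```text
t 28.12 tcp [0.6    0.21   0.2223] rot [-1.7984e+02  1.2000e-01 -8.9890e+01] F [-1.1  0.1 -0.8] w 0.081
ring 0.062 c 0.6002 0.2104 D 0.0625 z 0.0692 n 2301
```

Ring 62 is home. Last, ring 68.

Call:
{"api": "apply_moves", "payload": {
  "targets": [
    {"dp": [0.0335,-0.437,0],"yaw": 0},
    {"dp": [0.0335,-0.437,0],"yaw": 0},
    {"dp": [0.0335,-0.437,0],"yaw": 0},
    {"dp": [0.0335,-0.437,0],"yaw": 0},
    {"dp": [0.0335,-0.437,0],"yaw": 0},
    {"dp": [0.0335,-0.437,0],"yaw": 0},
    {"dp": [0.0335,-0.437,0],"yaw": 0},
    {"dp": [0.0335,-0.437,0],"yaw": 0},
    {"dp": [0.0335,-0.437,-0.02],"yaw": 0},
    {"dp": [0.0335,-0.437,-0.04],"yaw": 0},
    {"dp": [0.0335,-0.437,-0.04],"yaw": 0},
    {"dp": [0.0335,-0.437,-0.04],"yaw": 0},
    {"dp": [0.0335,-0.437,-0.04],"yaw": 0},
    {"dp": [0.0335,-0.437,-0.04],"yaw": 0},
    {"dp": [0.0335,-0.437,-0.04],"yaw": 0}
  ],
  "grip": -1
}}

```text
time_s: 29.42
tcp_pos: [0.6332, -0.2266, 0.1804]
eef_rot: [180.0, -0.0, -89.8]
contact_force: [0.6, -0.7, 0.1]
gripper_width: 0.0875
gripper_force: 0.0
```

```bash
python3 - <<'E'
from h import *
s,c,T=wrist();ringpos(c,T,(.633,-.2276),.02,.068)
E
```

```text
t 29.42 tcp [ 0.6332 -0.2266  0.1804] rot [179.98  -0.   -89.84] F [ 0.6 -0.7  0.1] w 0.0875
ring 0.068 c 0.6329 -0.2278 D 0.0686 z 0.0202 n 2395
```

Call:
{"api": "apply_moves", "payload": {
  "targets": [
    {"dp": [0,-0.0007,-0.04],"yaw": 0},
    {"dp": [0,-0.0007,-0.08],"yaw": 0},
    {"dp": [0,-0.0007,-0.12],"yaw": 0},
    {"dp": [0,-0.0007,-0.14],"yaw": 0},
    {"dp": [0,-0.0007,-0.15],"yaw": 0},
    {"dp": [0,-0.0007,-0.1555],"yaw": 0},
    {"dp": [0,-0.0007,-0.1555],"yaw": 0},
    {"dp": [0,-0.0007,-0.1555],"yaw": 0}
  ]
}}

```text
time_s: 30.13
tcp_pos: [0.6345, -0.2279, 0.0268]
eef_rot: [-179.9, -0.0, -89.8]
contact_force: [0.5, 1.0, -0.1]
gripper_width: 0.0879
gripper_force: 0.0
```

Call:
{"api": "apply_moves", "payload": {
  "targets": [
    {"dp": [0,0,0],"yaw": 0},
    {"dp": [0,0,0],"yaw": 0},
    {"dp": [0,0,0],"yaw": 0},
    {"dp": [0,0,0],"yaw": 0},
    {"dp": [0,0,0],"yaw": 0},
    {"dp": [0,0,0],"yaw": 0},
    {"dp": [0,0,0],"yaw": 0}
  ],
  "grip": 1,
  "squeeze": 45
}}

```text
time_s: 30.72
tcp_pos: [0.6333, -0.2282, 0.0262]
eef_rot: [-180.0, -0.0, -89.9]
contact_force: [-1.1, 1.2, 6.7]
gripper_width: 0.0679
gripper_force: 45.0
```

Call:
{"api": "apply_moves", "payload": {
  "targets": [
    {"dp": [0,0,0.01],"yaw": 0},
    {"dp": [0,0,0.035],"yaw": 0},
    {"dp": [0,0,0.07],"yaw": 0},
    {"dp": [-0.003,0.01,0.11],"yaw": 0},
    {"dp": [-0.009,0.035,0.145],"yaw": 0},
    {"dp": [-0.016,0.065,0.17],"yaw": 0},
    {"dp": [-0.025,0.1,0.19],"yaw": 0},
    {"dp": [-0.034,0.137,0.195],"yaw": 0},
    {"dp": [-0.043,0.175,0.195],"yaw": 0},
    {"dp": [-0.053,0.213,0.195],"yaw": 0},
    {"dp": [-0.062,0.251,0.195],"yaw": 0},
    {"dp": [-0.072,0.289,0.195],"yaw": 0},
    {"dp": [-0.081,0.327,0.195],"yaw": 0},
    {"dp": [-0.091,0.365,0.195],"yaw": 0},
    {"dp": [-0.1,0.402,0.195],"yaw": 0},
    {"dp": [-0.109,0.436,0.195],"yaw": 0},
    {"dp": [-0.116,0.465,0.195],"yaw": 0},
    {"dp": [-0.12,0.482,0.195],"yaw": 0},
    {"dp": [-0.122,0.4895,0.195],"yaw": 0},
    {"dp": [-0.122,0.4895,0.195],"yaw": 0}
  ]
}}

```text
time_s: 32.38
tcp_pos: [0.5103, 0.2627, 0.22]
eef_rot: [180.0, -0.0, -89.8]
contact_force: [0.0, -1.1, -3.0]
gripper_width: 0.068
gripper_force: 45.0
```

Call:
{"api": "apply_moves", "payload": {
  "targets": [
    {"dp": [0,0,0],"yaw": 0},
    {"dp": [0,0,0],"yaw": 0},
    {"dp": [0,0,0],"yaw": 0},
    {"dp": [0,0,0],"yaw": 0}
  ]
}}

```text
time_s: 32.72
tcp_pos: [0.5113, 0.2604, 0.2201]
eef_rot: [180.0, -0.0, -90.0]
contact_force: [0.9, -0.1, -3.8]
gripper_width: 0.0677
gripper_force: 45.0
```

```bash
python3 - <<'E'
from h import *
s,c,T=wrist();dome(c,T,(.511,.2615),.04);held(c,T,s,.068)
E
```

```text
t 32.72 tcp [0.5113 0.2604 0.2201] rot [180.    -0.   -89.97] F [ 0.9 -0.1 -3.8] w 0.0677
dome 0.04 [0.511  0.2617 0.0674] rms 0.00047 n 766
held z 0.2141 yc-tcp 0.0002 spread 0.0002 n 3514
```

Call:
{"api": "apply_moves", "payload": {
  "targets": [
    {"dp": [0,0.0008,-0.03],"yaw": 0},
    {"dp": [0,0.0008,-0.06],"yaw": 0},
    {"dp": [0,0.0008,-0.085],"yaw": 0},
    {"dp": [0,0.0008,-0.095],"yaw": 0},
    {"dp": [0,0.0008,-0.098],"yaw": 0},
    {"dp": [0,0.0008,-0.098],"yaw": 0}
  ]
}}

```text
time_s: 33.27
tcp_pos: [0.5114, 0.262, 0.122]
eef_rot: [180.0, -0.1, -89.9]
contact_force: [-0.7, 0.5, -2.3]
gripper_width: 0.0675
gripper_force: 45.0
```

Call:
{"api": "apply_moves", "payload": {
  "targets": [
    {"dp": [0,-0.0005,-0.006],"yaw": 0},
    {"dp": [0,-0.0005,-0.012],"yaw": 0},
    {"dp": [0,-0.0005,-0.018],"yaw": 0},
    {"dp": [0,-0.0005,-0.024],"yaw": 0},
    {"dp": [0,-0.0005,-0.03],"yaw": 0},
    {"dp": [0,-0.0005,-0.036],"yaw": 0},
    {"dp": [0,-0.0005,-0.041],"yaw": 0},
    {"dp": [0,-0.0005,-0.044],"yaw": 0},
    {"dp": [0,-0.0005,-0.0465],"yaw": 0},
    {"dp": [0,-0.0005,-0.0465],"yaw": 0},
    {"dp": [0,-0.0005,-0.0465],"yaw": 0}
  ]
}}

```text
time_s: 34.18
tcp_pos: [0.5112, 0.2618, 0.0756]
eef_rot: [-180.0, 0.0, -89.9]
contact_force: [0.2, -0.3, -3.2]
gripper_width: 0.068
gripper_force: 45.0
```

Call:
{"api": "apply_moves", "payload": {
  "targets": [
    {"dp": [0,0,-0.0005],"yaw": 0},
    {"dp": [0,0,-0.0005],"yaw": 0},
    {"dp": [0,0,-0.0005],"yaw": 0},
    {"dp": [0,0,-0.0005],"yaw": 0},
    {"dp": [0,0,-0.0005],"yaw": 0},
    {"dp": [0,0,0],"yaw": 0}
  ],
  "grip": -1
}}

```text
time_s: 34.68
tcp_pos: [0.5111, 0.2618, 0.0757]
eef_rot: [-180.0, 0.0, -89.9]
contact_force: [-0.7, -0.5, 0.3]
gripper_width: 0.0874
gripper_force: 0.0
```

Call:
{"api": "apply_moves", "payload": {
  "targets": [
    {"dp": [0,0,0.02],"yaw": 0},
    {"dp": [0,0,0.055],"yaw": 0},
    {"dp": [0,0,0.095],"yaw": 0},
    {"dp": [0,0,0.125],"yaw": 0},
    {"dp": [0,0.02,0.15],"yaw": 0},
    {"dp": [0,0.04,0.18],"yaw": 0},
    {"dp": [0,0.06,0.2],"yaw": 0},
    {"dp": [0,0.06,0.2],"yaw": 0},
    {"dp": [0,0.06,0.2],"yaw": 0},
    {"dp": [0,0.06,0.2],"yaw": 0}
  ]
}}

```text
time_s: 35.52
tcp_pos: [0.5105, 0.3213, 0.2747]
eef_rot: [179.9, -0.0, -89.9]
contact_force: [-1.1, 1.0, 0.2]
gripper_width: 0.088
gripper_force: 0.0
```

```bash
python3 - <<'E'
from h import *
s,c,T=wrist('w9')
for d,xy in {.068:(.511,.2617),.062:(.5997,.209),.056:(.597,.109),.05:(.508,.1615),.044:(.5055,.0617)}.items():
    try: ringpos(c,T,xy,.069,d,.003)
    except Exception as e: print(d,e)
E
```

```text
t 35.52 tcp [0.5105 0.3213 0.2747] rot [ 1.7994e+02 -3.0000e-02 -8.9880e+01] F [-1.1  1.   0.2] w 0.088
ring 0.068 c 0.5116 0.2626 D 0.0682 z 0.0691 n 2103
ring 0.062 c 0.6002 0.2107 D 0.0626 z 0.0691 n 2252
0.056 attempt to get argmax of an empty sequence
ring 0.05 c 0.509 0.1636 D 0.05 z 0.069 n 1335
0.044 attempt to get argmax of an empty sequence
```

View pics/w9.png

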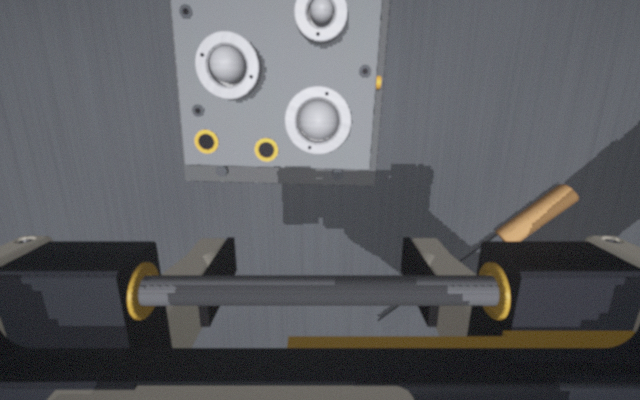

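Rings 68 at (318,120), 62 at (227,65) and 50 at (321,10) lie flat on their seats around their cores. Rings 56 and 44 were verified earlier at the right height, and the arm is clear. Handing in.

```bash
python3 -c "
from plant import r
print(r.close_job())"
```

```text
the job is handed in; nothing more can be done
None
```

All five rings are on their own cores, each measured flat on its seat and centred within about 2.3 mm, and the job was handed in at 35.5 s of the 106 s allowed; no verdict came back.

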